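# Bring the bench torch up with the gas-saver lever

### The arm

A 6-joint arm with a two-finger parallel gripper is mounted at the origin on a cart in front of the work surface, level with it; the furniture and walls round the work are solid. World frame = base frame: x ahead of the robot, y to its left, z up, the work surface at z = 0. Lengths are in mm, angles in rad, forces in N, time in s.
With the tool pointing down it reaches from about 325 to 900 mm from the base axis. Payload 6.1 kg.
Tool frame: the origin (TCP) lies at the very end of the fingers, on their centre line; the grasp point (between the pads) lies 19 mm behind it (bot.hold_point_z is the distance from the TCP to the grasp point, in mm); z points along the fingers, y is the line along which they close (so a half turn about z gives the same grasp; the last joint's range is limited). The gripper opens to 85 mm and grips with 20 to 120 N. Pads are 22 mm wide; open, the fingers measure 114 mm over their backs; the gripper's body (76 mm by 85 mm) begins 54 mm behind the grasp point. The pads swing forward as they close: fully open they stand 13 mm farther back than shut.
Start: joints at [-1.436, 0.22, 1.526, -0, 1.395, -0.126], TCP at [161.152, -603.859, 231.3] pointing down, gripper open.
Joint ranges: [-2.98, 2.98], [-0.91, 2.08], [0.09, 2.57], [-1.24, 4.39], [0.2, 2.65], [-2.68, 2.68]. Speed limits (rad/s): [2.57, 2.57, 3.01, 3.14, 3.14, 3.14].

### API

Orientations are given as a rotation vector (axis times angle).
In Python, from station import bot gives the robot as it stands.
- The arm moves only by the shell command python3 -m inch 'ROWS' [FORCE]. ROWS is a JSON object of lists of equal length, an entry for each row: "translation": the shift along the world's x, y, z in mm, a list of three; "spin": the turn about the world's z in rad; "hand": the finger opening in mm, from 0 to 85.4. In form: {"translation": [[x, y, z], ...], "spin": [spin, ...], "hand": [hand, ...]}. A call has 1 to 10 rows; each row is the pose to reach, as a shift and turn from the pose commanded when the call began; what a row does not reach only later rows make up. A row lasts 1/10 s, in which the tool goes at most 50 mm and 8.59 degrees, less where a joint would pass 70% of its speed; a pose out of reach is approached as far as the arm can. A call with a gripper value outside its range is refused whole. The fingers move at their own pace and stop on an object; FORCE is the grip in N (left out, the last holds). Time passes only in rows, so rows that repeat a pose let the fingers close. It gives the time, the measured TCP pose, the force, the opening and the grip force at its end, in the units of the state.
- bot.sense(): the state, without advancing time (a new reading comes with each control period).
- bot.get_image(name): name is "scene" or "top" or "wrist"; returns a dict with "color" (420x560x3 uint8, red, green, blue), "fx", "fy", "cx", "cy" (pixels), "k1" (the pictures are not rectified: a ray, as slopes to the right and down, at radius r is drawn at 1 + k1 r^2 times it, then the intrinsics apply), "world_to_cam" (4x4, takes a point from world to camera coordinates); the wrist camera has in their place "hand_eye" (4x4, takes a point from camera to tool coordinates, whose origin is the TCP and whose axes are the flange's). Camera axes: x right, y up, looking along -z (the intrinsics and any distortion apply to the point x, -y, -z); pixel columns grow to the right and rows downward; lengths in mm; the calibration is good to about 2 mm. A picture is of the moment at which its call begins: read the wrist's pose just before it. There is no depth.
- bot.job_done(): hands the job in; it is judged then, once.
The state is a dict: "clock": time; "joint_positions": joint angles; "joint_velocities": joint speeds; "tau": joint torques, N m; "eef_pos": TCP position; "tool_rot": TCP orientation; "ft_force": force on the tool from outside, world axes, zero at the start; "moment": the same for the moment, N m; "width": finger opening in mm; "finger_force": force on a finger pad.
Only numpy, scipy, OpenCV 4.12 (cv2) and the standard library are available. Lean on these libraries where they do the work, as an engineer would, in place of code of your own. Each camera call takes 0.05 s, during which the arm holds its last target. There are 200 camera calls.

### The job

Bring the bench torch up from its pilot flame: on the grey interlock panel press the white key, then the blue key, then the yellow key, one at a time, each fully home and let up again before the next. Then press the gas saver's black lever paddle down with the gripper's fingers to about half its travel, so that its orange pointer stands in the green band, never into the red, and keep it there: the job finishes while you are still holding the lever down. Leave the nippers, the marker pen and the pink glass blossom where they lie.

Things in the scene. Friction and masses are not known exactly. Their poses are not given: they have to be found in the camera images.
- panel: Fixed grey interlock panel, a low box 100 x 220 mm and 34 mm high; origin at the centre of its underside on the table. The three keys stand in a row along its y axis, 65 mm apart, the middle one over the origin; which colour has which place varies.
- white_key_top (a point): Centre of the top face of the white key: a round white push key, 29 mm across, in a flat aluminium collar 42 mm across on top of the grey panel. Its top stands 48.5 mm above the table and 10.5 mm above the collar when up; the point moves down with the key.
- blue_key_top (a point): Centre of the top face of the blue key: a round blue push key, 29 mm across, in a flat aluminium collar 42 mm across on top of the grey panel. Its top stands 48.5 mm above the table and 10.5 mm above the collar when up; the point moves down with the key.
- yellow_key_top (a point): Centre of the top face of the yellow key: a round yellow push key, 29 mm across, in a flat aluminium collar 42 mm across on top of the grey panel. Its top stands 48.5 mm above the table and 10.5 mm above the collar when up; the point moves down with the key.
- white_key (a joint): How far the white key is pressed: 0 = up, 0.006 m = fully home. It is sprung (1.5 N at first, 4.5 N fully home) and comes back up by itself when released.
- blue_key (a joint): How far the blue key is pressed: 0 = up, 0.006 m = fully home. It is sprung (1.5 N at first, 4.5 N fully home) and comes back up by itself when released.
- yellow_key (a joint): How far the yellow key is pressed: 0 = up, 0.006 m = fully home. It is sprung (1.5 N at first, 4.5 N fully home) and comes back up by itself when released.
- saver: Fixed gas saver on a base plate 200 x 90 mm; origin on the table in the lever's plane. The lever runs along -x from the hinge (x +80 mm, green cheeks 98 mm high) to the paddle's front end (x -66). White upright scale, 110 mm high, at y +33 to +49, x -22; the orange pointer on the paddle passes down its front and shows beyond its edge: white, green band, white, red band at the bottom.
- lever_hinge (a point): Middle of the lever's hinge axis, 88 mm above the table (fixed). The axis is level, along the y axis of saver.
- paddle (a point): Centre of the top face of the black ribbed paddle (56 mm along the lever, 44 mm wide, 10 mm thick), 118 mm from the hinge; it moves with the lever. Height above the table is about 123 mm with the lever released, 94 mm at half travel (the paddle is level there) and 65 mm at the bottom stop.
- saver_lever (a joint): Lever angle: 0 = released (paddle slopes 0.25 rad up toward its free end), grows as the paddle is pressed down; green band 0.17 to 0.33 rad, half travel 0.25, red from 0.38, bottom stop 0.50. Sprung: it takes about 3.5 N at the paddle's centre to start it, 7.5 N at 0.25 and 10 N at 0.40, and it springs back up when let go.
- nippers_mid (a point): Middle of a loose pair of red-handled nippers, 65 x 139 x 13 mm, lying behind the panel; the point is 6 mm above the table. Bystander.
- marker_mid (a point): Middle of a loose black and white marker pen, 17 x 135 x 16 mm, lying behind the gas saver; the point is 8 mm above the table. Bystander.
- blossom_mid (a point): Middle of a loose pink glass blossom, 57 x 59 x 21 mm, lying at the right of the work; the point is 10 mm above the table. Bystander.

How it is judged (in metres and radians):
On the way, in this order (a step that is already met when the one before it is completed fails the run):
1. the white key is pressed home (4.5 mm or more of its 6 mm) with the other two up (value of joint white_key above 0.0045 m and value of joint each of blue_key, yellow_key below 0.0015 m), for 0.05 s.
2. the blue key is pressed home (4.5 mm or more of its 6 mm) with the other two up (value of joint blue_key above 0.0045 m and value of joint each of white_key, yellow_key below 0.0015 m), for 0.05 s.
3. the yellow key is pressed home (4.5 mm or more of its 6 mm) with the other two up (value of joint yellow_key above 0.0045 m and value of joint each of white_key, blue_key below 0.0015 m), for 0.05 s.
4. with all keys up, the fingers hold the lever in the green band (0.17 to 0.33 rad) (value of joint saver_lever between 0.17 and 0.33 rad and contact force between the fingers and saver_lever above 2 N and value of joint each of white_key, blue_key, yellow_key below 0.0015 m), for 0.5 s.
At the end, for the whole second after the job is handed in: The fingers press on the lever with more than 2 N and hold it still (under 0.05 rad/s) between 0.17 and 0.33 rad, the green band, and all three keys are up (under 1.5 mm) (all of step 4 and velocity of joint saver_lever between -0.05 and 0.05 rad/s); the arm keeps its last pose, push and grip.
It fails at once if the lever is pushed into the red (past 0.38 rad) (value of joint saver_lever above 0.38 rad).
It fails at once if two keys are down together (value of joint each of white_key, blue_key above 0.002 m or value of joint each of blue_key, yellow_key above 0.002 m or value of joint each of white_key, yellow_key above 0.002 m).
It fails at once if the nippers, marker or blossom are moved more than 15 mm (distance of any of nippers_mid, marker_mid, blossom_mid from where it was at the start of the episode above 0.015 m).
It also fails if it takes over 51 s, if anything falls off the work surface, if the arm or the gripper's body presses on something with over 40 N, if the wrist force passes 120 N, or if a joint passes its speed limit or range.

## Working session

There is one attempt and no reset: what is moved stays moved. The work goes in short steps, Python scripts to look and compute and a shell command to move; the robot and the scene stay as the last step left them, time stands still between calls to the robot, and variables do not carry over. Pictures are saved under pics/ and viewed, at most 10 in all, crops included, and the job is handed in when it is done.

```bash
mkdir -p pics; cat > h.py <<'E'
import numpy as np,cv2
from station import bot
from scipy.spatial.transform import Rotation as R
def grab(n,f):
    s=bot.sense();d=bot.get_image(n);cv2.imwrite('pics/'+f,d['color'][:,:,::-1])
    if n=='wrist':
        T=np.eye(4);T[:3,:3]=R.from_rotvec(s['tool_rot']).as_matrix();T[:3,3]=s['eef_pos']
        d['c2w']=T@np.array(d['hand_eye'])
    else: d['c2w']=np.linalg.inv(np.array(d['world_to_cam']))
    np.save('pics/'+f+'.npy',d,allow_pickle=True);return d
def pt(d,u,v,z):
    K=np.array([[d['fx'],0,d['cx']],[0,d['fy'],d['cy']],[0,0,1.]])
    x,y=cv2.undistortPoints(np.array([[[u,v]]],float),K,np.array([d['k1'],0,0,0.]),None,None,None)[0,0] if 0 else und(d,u,v)
    w=d['c2w'][:3,:3]@np.array([x,-y,-1]);o=d['c2w'][:3,3]
    return o+w*(z-o[2])/w[2]
def und(d,u,v):
    K=np.array([[d['fx'],0,d['cx']],[0,d['fy'],d['cy']],[0,0,1.]])
    return cv2.undistortPoints(np.array([[[u,v]]],float),K,np.array([d['k1'],0,0,0.]))[0,0]
E
python3 - <<'E'
from h import *
a=grab('top','top0.png');b=grab('scene','sc0.png')
print(a['c2w'].round(2),a['k1'],bot.sense()['tool_rot'])
E
```

```text
[[-3.00000e-02  1.00000e+00 -9.00000e-02  5.00290e+02]
 [-1.00000e+00 -3.00000e-02 -0.00000e+00 -3.42500e+01]
 [-1.00000e-02  9.00000e-02  1.00000e+00  1.13197e+03]
 [ 0.00000e+00  0.00000e+00  0.00000e+00  1.00000e+00]] -0.13003967490334922 [-3.11315667e+00 -4.08241833e-01  9.51136136e-06]
```

View pics/top0.png

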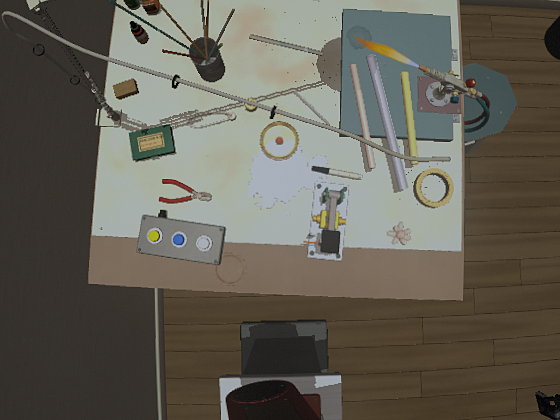

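View pics/sc0.png

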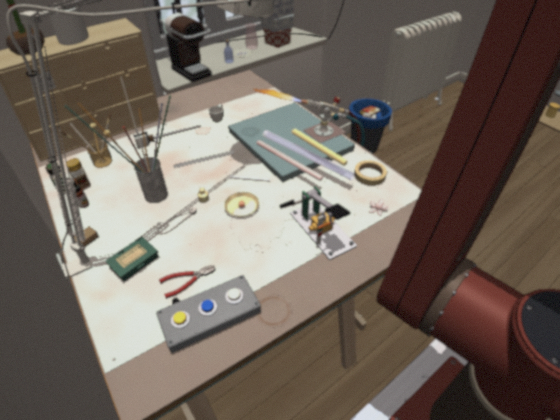

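The top view shows the yellow, blue and white keys at about (154,237), (179,240) and (204,243). The paddle is at about (330,242), the saver hinge at about (333,195), and the blossom at (400,233).

```bash
python3 - <<'E'
from h import *
for f in ['top0.png','sc0.png']:
    d=np.load('pics/'+f+'.npy',allow_pickle=True).item();hs=cv2.cvtColor(d['color'],cv2.COLOR_RGB2HSV)
    guess={'top0.png':dict(y=(154,237),b=(179,240),w=(204,243),pad=(330,242)),'sc0.png':dict(y=(180,318),b=(207,306),w=(234,295))}[f]
    rng=dict(y=((20,110,100),(35,255,255)),b=((100,110,60),(125,255,255)),w=((0,0,185),(179,40,255)),pad=((0,0,0),(179,255,60)))
    for k,(u,v) in guess.items():
        r=14 if k!='pad' else 20
        m=np.zeros(hs.shape[:2],np.uint8);m[v-r:v+r,u-r:u+r]=cv2.inRange(hs,*map(np.array,rng[k]))[v-r:v+r,u-r:u+r]
        n,_,st,c=cv2.connectedComponentsWithStats(m)
        i=1+np.argmax(st[1:,4]) if n>1 else None
        if i: print(f,k,c[i].round(1),st[i],pt(d,*c[i],123 if k=='pad' else 48.5).round(1))
d=np.load('pics/top0.png.npy',allow_pickle=True).item()
for n,p,z in [('bl',(400,233),10),('nip',(186,191),6),('mark',(336,173),8),('plateTL',(314,184),0),('TR',(348,182),0),('BL',(306,257),0),('BR',(341,261),0)]: print(n,pt(d,*p,z).round(1))
c=d['color'][165:275,290:355];cv2.imwrite('pics/crop.png',cv2.resize(c[:,:,::-1],None,fx=5.4,fy=5.4))
E
```

```text
top0.png y [153.4 235.5] [149 231  10  10  87] [524.  311.4  48.5]
top0.png b [178.1 239.2] [173 234  11  11  93] [513.3 247.6  48.5]
top0.png w [203.1 243.1] [199 240   9   8  39] [502.1 183.6  48.5]
top0.png pad [330.1 241.2] [321 230  19  24 391] [ 498.5 -128.7  123. ]
sc0.png y [179.3 317.3] [174 312  12  12 109] [520.2 314.   48.5]
sc0.png b [206.9 305.2] [202 300  11  11  99] [509.4 250.4  48.5]
sc0.png w [233.5 294.4] [225 288  18  15 170] [496.4 188.2  48.5]
bl [ 513.9 -323.6   10. ]
nip [640.7 236.5   6. ]
mark [ 676.9 -161.6    8. ]
plateTL [ 650.3 -103.1    0. ]
TR [ 653.2 -193.5    0. ]
BL [459. -76.   0.]
BR [ 445.9 -167.1    0. ]
```

View pics/crop.png

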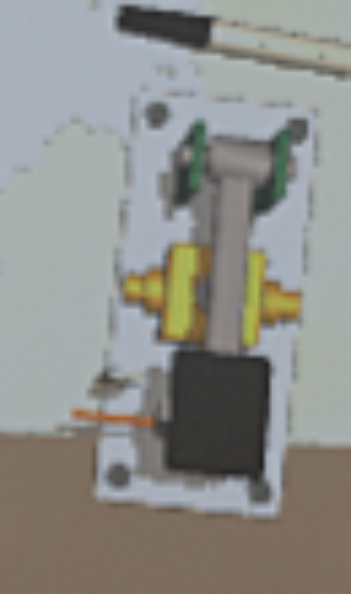

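The crop confirms the paddle centre at pixel (330,241). The pointer is on its left side, and the fingers have clear access from above. I'll close the fingers and swing across towards the keys.

```bash
python3 -m inch '{"translation":[[18,40,0],[36,80,0],[54,120,0],[72,160,0],[90,200,0],[108,240,0],[126,280,0],[144,320,0],[162,360,0],[180,400,0]],"spin":[0,0,0,0,0,0,0,0,0,0],"hand":[0,0,0,0,0,0,0,0,0,0]}'
python3 -m inch '{"translation":[[18,40,0],[36,80,0],[54,120,0],[72,160,0],[90,200,0],[108,240,0],[126,280,0],[144,320,0],[157,370,0],[157,390,0]],"spin":[0,0,0,0,0,0,0,0,0,0],"hand":[0,0,0,0,0,0,0,0,0,0]}'
python3 -m inch '{"translation":[[0,0,-40],[0,0,-80],[0,0,-80],[0,0,-80],[0,0,-80]],"spin":[0,0,0,0,0],"hand":[0,0,0,0,0]}'
python3 - <<'E'
from h import *
d=grab('wrist','w1.png');print(bot.sense()['joint_positions'],bot.sense()['eef_pos'])
E
```

```text
clock: 1.1
eef_pos: [341.3, -202.1, 231.1]
tool_rot: [-3.115, -0.408, -0.0]
ft_force: [0.7, 0.4, 0.0]
width: 0.0
finger_force: 0.0
clock: 2.1
eef_pos: [498.5, 189.6, 230.7]
tool_rot: [-3.113, -0.412, 0.001]
ft_force: [0.2, -1.1, 0.9]
width: -0.2
finger_force: 0.0
clock: 2.6
eef_pos: [499.6, 186.2, 153.7]
tool_rot: [-3.115, -0.408, -0.005]
ft_force: [1.1, 0.5, 0.1]
width: 0.3
finger_force: 0.0
[2.08744913e-01 6.86677028e-02 1.84571389e+00 7.23513934e-05
 1.22303033e+00 1.51927462e+00] [499.92617387 186.26705023 153.99458483]
```

View pics/w1.png

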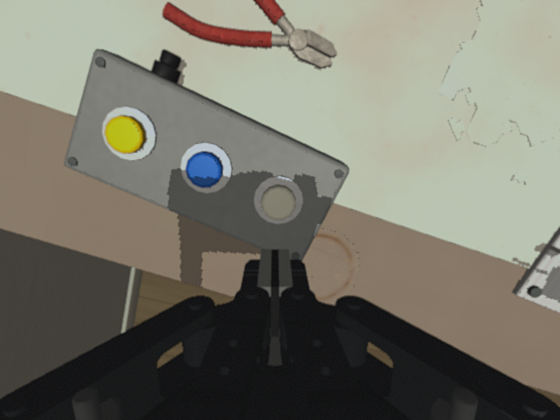

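The wrist view shows the keys: yellow at (125,134), blue at (205,170) and white at (278,202), in the gripper's shadow.

```bash
python3 - <<'E'
from h import *
d=np.load('pics/w1.png.npy',allow_pickle=True).item()
for k,p in dict(y=(125,134),b=(205,169.5),w=(278,202)).items(): print(k,pt(d,*p,48.5).round(1))
E
```

```text
y [526.2 309.3  48.5]
b [515.3 245.8  48.5]
w [504.6 183.8  48.5]
```

```bash
python3 -m inch '{"translation":[[3,-1,-40],[3,-1,-80],[3,-1,-94],[3,-1,-94],[3,-1,-94],[3,-1,-94]],"spin":[0,0,0,0,0,0],"hand":[0,0,0,0,0,0]}'
```

```text
clock: 3.25
eef_pos: [503.2, 185.6, 59.9]
tool_rot: [-3.115, -0.409, -0.007]
ft_force: [0.7, -0.1, 0.1]
width: 0.0
finger_force: 0.0
```

```bash
python3 -m inch '{"translation":[[0,-1,-8],[0,-1,-13],[0,-1,-15],[0,-1,-16],[0,-1,-17],[0,-1,-17],[0,-1,-17]],"spin":[0,0,0,0,0,0,0],"hand":[0,0,0,0,0,0,0]}'
```

```text
clock: 3.95
eef_pos: [502.3, 184.3, 42.4]
tool_rot: [3.115, 0.409, 0.003]
ft_force: [-3.2, -1.9, 15.3]
width: -0.0
finger_force: 7.4
```

The wrist reads 15 N, so the white key is home. Next I release it and press blue.

```bash
python3 -m inch '{"translation":[[0,0,12],[0,0,22],[0,0,22],[6,30,22],[11,62,22],[11,62,22],[11,62,22],[11,62,22]],"spin":[0,0,0,0,0,0,0,0],"hand":[0,0,0,0,0,0,0,0]}'
python3 -m inch '{"translation":[[0,0,-10],[0,0,-16],[0,0,-19],[0,0,-21],[0,0,-22],[0,0,-22],[0,0,-22]],"spin":[0,0,0,0,0,0,0],"hand":[0,0,0,0,0,0,0]}'
```

```text
clock: 4.75
eef_pos: [511.4, 245.4, 61.6]
tool_rot: [3.114, 0.408, -0.002]
ft_force: [-0.1, -0.1, -0.2]
width: -0.0
finger_force: 0.0
clock: 5.45
eef_pos: [512.1, 245.4, 42.3]
tool_rot: [3.114, 0.408, -0.002]
ft_force: [-8.6, -4.8, 19.8]
width: -0.0
finger_force: 9.7
```

Blue is home at 20 N, so yellow is next.

```bash
python3 -m inch '{"translation":[[0,0,12],[0,0,22],[0,0,22],[6,30,22],[12,65,22],[12,65,22],[12,65,22],[12,65,22]],"spin":[0,0,0,0,0,0,0,0],"hand":[0,0,0,0,0,0,0,0]}'
python3 -m inch '{"translation":[[0,0,-10],[0,0,-16],[0,0,-19],[0,0,-21],[0,0,-22],[0,0,-22],[0,0,-22]],"spin":[0,0,0,0,0,0,0],"hand":[0,0,0,0,0,0,0]}'
```

```text
clock: 6.25
eef_pos: [523.4, 310.3, 61.4]
tool_rot: [3.114, 0.408, -0.003]
ft_force: [-0.6, -0.4, 0.4]
width: 0.2
finger_force: 0.0
clock: 6.95
eef_pos: [524.1, 310.3, 42.3]
tool_rot: [3.114, 0.408, -0.002]
ft_force: [-7.3, -5.0, 17.9]
width: 0.1
finger_force: 8.8
```

All three keys are done. I'll lift and go across to just short of the paddle, then look.

```bash
python3 -m inch '{"translation":[[0,0,30],[0,0,80],[0,0,130],[0,0,160],[-10,-45,165],[-20,-90,165],[-30,-135,165],[-40,-180,165],[-50,-225,165],[-60,-270,165]],"spin":[0,0,0,0,0,0,0,0,0,0],"hand":[0,0,0,0,0,0,0,0,0,0]}'
python3 -m inch '{"translation":[[-10,-45,0],[-15,-90,0],[-20,-135,0],[-25,-169,0],[-25,-169,0],[-25,-169,0],[-25,-169,0],[-25,-169,0]],"spin":[0,0,0,0,0,0,0,0],"hand":[0,0,0,0,0,0,0,0]}'
python3 - <<'E'
from h import *
d=grab('wrist','w2.png');print(bot.sense()['eef_pos'])
E
```

```text
clock: 7.95
eef_pos: [463.1, 39.5, 204.9]
tool_rot: [-3.115, -0.409, 0.0]
ft_force: [1.3, -0.5, 0.8]
width: -0.1
finger_force: 0.0
clock: 8.75
eef_pos: [439.2, -126.7, 205.1]
tool_rot: [-3.114, -0.411, 0.0]
ft_force: [0.3, 0.3, 0.5]
width: 0.3
finger_force: 0.0
[ 439.30777931 -126.72468982  205.19479789]
```

View pics/w2.png

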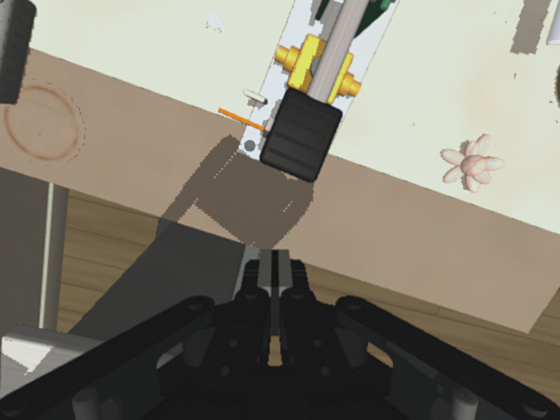

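In the wrist view the paddle's top face has corners near (287,88), (341,105), (312,178) and (262,157), with its centre near (301,131).

```bash
python3 - <<'E'
from h import *
d=np.load('pics/w2.png.npy',allow_pickle=True).item()
for p,z in [((301,131),123),((314,97),116),((287,168),130)]: print(pt(d,*p,z).round(1))
E
```

```text
[ 503.  -129.1  123. ]
[ 526.7 -131.9  116. ]
[ 477.  -126.2  130. ]
```

```bash
python3 -m inch '{"translation":[[30,-1,0],[61,-2,-20],[61,-2,-50],[61,-2,-65],[61,-2,-65],[61,-2,-65]],"spin":[0,0,0,0,0,0],"hand":[0,0,0,0,0,0]}'
python3 -m inch '{"translation":[[0,0,-10],[0,0,-18],[0,0,-24],[0,0,-30],[0,0,-35],[0,0,-39],[0,0,-41],[0,0,-41],[0,0,-41],[0,0,-41]],"spin":[0,0,0,0,0,0,0,0,0,0],"hand":[0,0,0,0,0,0,0,0,0,0]}'
```

```text
clock: 9.4
eef_pos: [500.0, -129.5, 140.7]
tool_rot: [-3.115, -0.409, 0.0]
ft_force: [-0.6, -0.3, 0.6]
width: 0.1
finger_force: 0.0
clock: 10.4
eef_pos: [499.5, -129.9, 99.2]
tool_rot: [-3.114, -0.408, 0.002]
ft_force: [-4.5, 1.4, 6.3]
width: 0.2
finger_force: 3.1
```

```bash
python3 -m inch '{"translation":[[0,0,-3],[0,0,-5],[0,0,-5],[0,0,-5],[0,0,-5],[0,0,-5],[0,0,-5],[0,0,-5],[0,0,-5],[0,0,-5]],"spin":[0,0,0,0,0,0,0,0,0,0],"hand":[0,0,0,0,0,0,0,0,0,0]}'
python3 - <<'E'
from h import *
w=grab('wrist','w3.png')['color'];t=grab('top','t3.png')['color'][200:280,290:370]
o=np.hstack([cv2.resize(w,(460,345)),cv2.resize(t,(340,345))]);cv2.imwrite('pics/o3.png',o[:,:,::-1])
E
```

```text
clock: 11.4
eef_pos: [499.6, -129.9, 94.4]
tool_rot: [-3.115, -0.409, 0.002]
ft_force: [-4.9, 1.0, 7.7]
width: 0.3
finger_force: 3.6
```

View pics/o3.png

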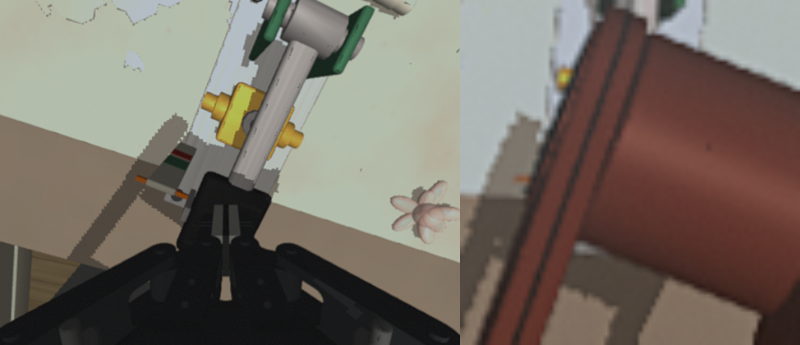

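The fingers rest on the paddle and the pointer (about (155,182) in the left picture) is on the scale. A height of 94.4 mm and a force of 7.7 N match half travel. Handing in.

```bash
python3 -c "
from station import bot
print(bot.job_done())"
```

```text
the job is handed in; nothing more can be done
None
```

I pressed white, blue and yellow home in order and handed the job in with the lever held at about half travel (paddle height 94.4 mm, 7.7 N); the hand-in returned no verdict.

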